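# Lock the detector housing's access panel

## Task

The spring-raised panel on the grey housing stands ajar. Set a fingertip in the slot of the red dial, press the panel down shut, and turn the dial a quarter turn clockwise to its stop, so that the orange mark points to the green dot and the panel stays locked down when you let go and move clear. Nothing is to be gripped or lifted: do not raise the panel, and do not disturb the loose things around.

Things in the scene. Friction and masses are not known exactly. Their poses are not given: they have to be found in the camera images.
- housing: Grey housing fixed to the table, 150 mm (its x) by 200 mm (its y) by 55 mm high, an aluminium panel on top, a 16 mm wide bolted flange along each +-y side, two 12 mm long sockets on the front wall. Origin: centre of its underside, on the table; z is up, -x is the front (roughly towards the robot), where the panel opens; the panel's hinge runs along y at x = +75, z = 55 mm.
- panel (a joint): Hinge angle of the aluminium panel (154x204x5 mm), rad: 0 = shut on the housing's rim (hard stop), growing = front edge higher. A spring holds it ajar at the start, 0.09 to 0.16 (front edge 13 to 24 mm up). Pressed at the dial it yields with up to 7 N until the stop; let go unlocked, it springs up to 0.05 or more.
- fastener (a joint): Turn of the quarter-turn fastener (the dial), rad, growing clockwise seen from above: 0 = unlocked stop, 1.571 = locked stop. Starts at 0 to 0.3, turns against 0.12 Nm of friction and stays where it is left.
- dial: Black disc 88 mm across on the panel with two red jaws 14 mm high; between them a straight slot 34 mm wide, 88 long, 14 deep, open above and at both ends. Origin: centre of the slot's floor, on the turning axis, 97 mm in front of the hinge; with the panel shut at x = -22, y = 0, z = 64 mm of the housing. Its y runs along the slot, z is the turning axis (up). It tilts with the panel.
- orange_mark (a point): Centre of the orange bar (6x13 mm) on the slot's floor at the dial's -y end, 34 mm from the axis. Unlocked it points to the white dot on the panel (housing's -y side); locked, a quarter turn clockwise on, to the green dot.
- green_dot (a point): Green dot, 6 mm across, on the panel's top at the middle of its front edge (housing's -x side), 49 mm from the dial's axis: the locked direction.
- keeper (a point): Steel keeper hidden inside under the housing's front rim. The dial carries a 45 mm tongue 29 mm below the slot's floor, under the orange mark. From about 0.6 rad of turn the tongue slips under the keeper's ramp, if the panel is then within about 5 mm of shut at its front, is drawn down, and holds the panel shut. From higher up it may catch, be blocked, or pass above and not lock.
- ipa_bottle: Loose bystander, to be left alone: small brown bottle with a white cap, 22 mm across, 44 high. Origin: centre of its underside.
- lens_mount_c: Loose bystander, to be left alone: black cube with a lens, 29x29x32 mm. Origin: centre of its underside.
- mirror_mount: Loose bystander, to be left alone: black mirror mount on its edge, 36x46x52 mm. Origin: centre of its underside.
- post_b: Loose bystander, to be left alone: plain light metal post, 19 mm across, 36 high. Origin: centre of its underside.
- adapter_ring: Loose bystander, to be left alone: black stepped ring, 30 mm across, 37 high. Origin: centre of its underside.
- lens_box: Loose bystander, to be left alone: flat cream and blue box, 40x62x14 mm. Origin: centre of its underside.

How it is judged:
By the outcome, as a careful person would: the job done as asked, in the order asked, and still so for the second after the job is handed in, with the robot touching nothing.
It also fails if it takes over 35 s, if anything falls off the work surface, if the arm or the gripper's body presses on something with over 40 N, if the wrist force passes 120 N, or if a joint passes its speed limit or range.

## Robot

A 6-joint arm with a two-finger parallel gripper is mounted at the origin on a cart in front of the work surface, level with it; the furniture and walls round the work are solid. World frame = base frame: x ahead of the robot, y to its left, z up, the work surface at z = 0. Lengths are in m, angles in rad, forces in N, time in s.
With the tool pointing down it reaches from about 0.35 to 0.975 m from the base axis. Payload 7.1 kg.
Tool frame: the origin (TCP) lies on the centre line of the jaws, within the pads' length; the fingertips stand 8 mm ahead of it and the grasp point (between the pads) lies 11 mm behind it (robot.nose_length is the distance from the TCP to the fingertips, in m); z points along the fingers, y is the line along which they close (so a half turn about z gives the same grasp; the last joint's range is limited). The gripper opens to 88 mm and grips with 3 to 60 N. Pads are 20 mm wide; open, the fingers measure 115 mm over their backs; the gripper's body (75 mm by 178 mm) begins 61 mm behind the grasp point.
Start: joints at [-1.2, 0.423, 1.63, -0, 1.089, -0.019], TCP at [0.238, -0.578, 0.231] pointing down, gripper open.
Joint ranges: [-3, 3], [-0.9, 2.11], [0.09, 2.58], [-1.31, 4.45], [0.11, 2.69], [-2.54, 2.54]. Speed limits (rad/s): [2.39, 2.39, 3.01, 3.14, 3.14, 3.14].

## Interface

Orientations are given as a rotation vector (axis times angle).
In Python, from cell import robot gives the robot as it stands. The module is installed in compiled form; this text tells all that it offers.
- The arm moves only by the tool jog_arm, never from a script. Its argument "commands" is a list that holds one entry, the list of rows, each a list of 7 numbers: the shift along the tool's x, y, z in cm, then the turn, a rotation vector about the tool's x, y, z in rad, then the opening in per cent of the stroke, from 0 (shut) to 100 (fully open). In form: [[[x, y, z, wx, wy, wz, hand], ...]]. A call has 1 to 12 rows; each row shifts and turns the commanded pose from where the row before left it, along the tool's axes as they then stand; what a row does not reach is not made up. A row lasts 1/10 s, in which the tool goes at most 50 mm and 8.59 degrees, less where a joint would pass 70% of its speed; a pose out of reach is approached as far as the arm can. A call with a gripper value outside its range is refused whole. The fingers move at their own pace and stop on an object; "grip_force" is the grip in N (left out, the last holds). Time passes only in rows, so rows that do not move let the fingers close. It gives the time, the measured TCP pose, the force, the opening and the grip force at its end, in the units of the state.
- robot.read_state(): the state, without advancing time (a new reading comes with each control period).
- robot.read_camera(name): name is "scene" or "top"; returns the picture (480x640x3 uint8, red, green, blue); there is no depth.
- robot.get_calibration(name): a dict with "intrinsics" (3x3 intrinsics, pixels), "distortion" ([k1, k2, p1, p2, k3] as OpenCV has them; the pictures are not rectified), "origin" and "attitude" of the camera in the world. Camera axes: x right, y up, looking along -z (the intrinsics and any distortion apply to the point x, -y, -z); pixel columns grow to the right and rows downward; lengths in m; the calibration is good to about 2 mm. A picture is of the moment at which its call begins. get_calibration takes no time and is no camera call.
- robot.finish_job(): hands the job in; it is judged then, once.
Trained networks look in the newest picture that a camera, given by its name, has taken for a name from the list of things; names that differ only in an ending like _2 or _b are one class to them, and where a whole thing is asked for, a point or a joint stands for the part that bears it (a point fixed in the world has none). Each returns a list of dicts, best first, with "conf" (0 to 1); they miss things now and then, are a little off and sometimes report something else, mostly with a low value. They report only what shows in the picture. A call takes as long as a camera call.
- robot.regions_of(name, camera): "pixels" (480x640 bool, what is visible of it) and "xy" ([column, row] in pixels, amid what is visible of it).
The state is a dict: "clock": time; "qpos": joint angles; "joint_velocities": joint speeds; "joint_efforts": joint torques, N m; "position": TCP position; "tcp_rot": TCP orientation; "contact_force": force on the tool from outside, world axes, zero at the start; "torque": the same for the moment, N m; "width": opening from 0.0 (shut) to 1.0 (fully open); "finger_force": force on a finger pad.
Only numpy, scipy, OpenCV 4.12 (cv2) and the standard library are available. Lean on these libraries where they do the work, as an engineer would, in place of code of your own. Each camera call takes 0.05 s, during which the arm holds its last target. There are 200 camera calls.

## Working session

There is one attempt and no reset: what is moved stays moved. The work goes in short steps, Python scripts to look and compute and a tool call to move; the robot and the scene stay as the last step left them, time stands still between calls to the robot, and variables do not carry over. Pictures are saved under pics/ and viewed, at most 10 in all, crops included, and the job is handed in when it is done.

Besides the shell and the picture viewer there is one more tool, called after ">>>" as name(argument=value, ...) on one line, values as JSON. jog_arm: Moves the arm, as the interface text tells. Its arguments: {"type":"object","properties":{"commands":{"type":"array","items":{"type":"array","items":{"type":"array","items":{"type":"number"}}}},"grip_force":{"type":"number"}},"required":["commands"]}

```bash
mkdir -p pics
cat > h.py <<'E'
import numpy as np, cv2
from scipy.spatial.transform import Rotation as R
from cell import robot
def cal(n):
    c=robot.get_calibration(n);A=np.array(c['attitude'],float)
    if A.shape!=(3,3): A=R.from_rotvec(A).as_matrix() if A.size==3 else R.from_quat(A).as_matrix()
    return np.array(c['intrinsics'],float),np.array(c['distortion'],float),np.array(c['origin'],float),A
def ray(n,px):
    K,d,o,A=cal(n);u=cv2.undistortPoints(np.array([[px]],float),K,d)[0,0]
    return o,A@np.array([u[0],-u[1],-1.])
def at_z(n,px,z):
    o,r=ray(n,px);return o+r*(z-o[2])/r[2]
def proj(n,P):
    K,d,o,A=cal(n);p=(np.atleast_2d(P)-o)@A;p=p*[1,-1,-1]
    return cv2.projectPoints(p,np.zeros(3),np.zeros(3),K,d)[0][:,0]
def save(n,f):
    im=robot.read_camera(n);cv2.imwrite('pics/'+f,im[:,:,::-1]);return im
E
python3 - <<'E'
from h import *
print(robot.get_calibration('top'),robot.get_calibration('scene'))
s=robot.read_state();print(s)
for n in('top','scene'):
    save(n,n+'0.png')
    for t in('dial','orange_mark','green_dot','panel','housing'):
        for r in robot.regions_of(t,n)[:2]: print(n,t,round(r['conf'],2),r['xy'],r['pixels'].sum())
E
```

```text
{'intrinsics': array([[603.98348135,   0.        , 322.20118892],
       [  0.        , 603.98348135, 242.65042999],
       [  0.        ,   0.        ,   1.        ]]), 'distortion': array([-0.11864536,  0.        ,  0.        ,  0.        ,  0.        ]), 'origin': array([ 0.29296427, -0.33589829,  1.11841656]), 'attitude': array([ 0.13746153, -0.13302068, -1.56051876])} {'intrinsics': array([[598.2736541 ,   0.        , 317.91133324],
       [  0.        , 598.2736541 , 243.29857897],
       [  0.        ,   0.        ,   1.        ]]), 'distortion': array([-0.07564599,  0.        ,  0.        ,  0.        ,  0.        ]), 'origin': array([-0.16803766, -0.81834355,  0.93130182]), 'attitude': array([ 0.71237662, -0.3512857 , -0.89540258])}
{'clock': 0.0, 'qpos': array([-1.20002990e+00,  4.23830046e-01,  1.63065299e+00, -7.81076141e-06,
        1.08863258e+00, -1.89819846e-02]), 'joint_velocities': array([-0.00010534, -0.00075377, -0.0015712 ,  0.0004244 ,  0.00105795,
        0.00058183]), 'joint_efforts': array([ 9.50960202e-04, -5.44612062e+01, -2.73669094e+01,  6.44304603e-02,
        2.26279692e-02, -1.17113973e-04]), 'position': array([ 0.23731099, -0.57761665,  0.22992298]), 'tcp_rot': array([-3.08065768e+00, -6.08063263e-01,  4.29107308e-04]), 'contact_force': array([-0.55609018,  0.03351656, -0.24999138]), 'torque': array([ 0.00031712, -0.06688031,  0.01782475]), 'finger_force': 0.0, 'width': 1.0030152731449766}
top dial 0.56 [281.1, 248.4] 1985
top orange_mark 0.92 [276.8, 249.8] 1975
top orange_mark 0.58 [279.6, 241.6] 9591
top green_dot 0.8 [281.8, 241.7] 9614
top panel 0.58 [280.9, 241.9] 9501
top housing 0.66 [282.2, 243.9] 10958
top housing 0.66 [457.2, 252.0] 726
scene dial 0.8 [279.4, 235.2] 1060
scene orange_mark 0.88 [278.1, 234.6] 1105
scene green_dot 0.97 [278.8, 239.3] 3459
scene panel 0.69 [277.7, 239.9] 3384
scene housing 0.6 [272.9, 250.9] 5144
scene housing 0.3 [278.5, 237.0] 1102
```

```bash
ls pics
```

```text
scene0.png
top0.png
```

Run:
```python
import cv2
a=cv2.imread('pics/top0.png')[160:330,180:400];cv2.imwrite('pics/tc.png',cv2.resize(a,None,fx=3.5,fy=3.5,interpolation=cv2.INTER_CUBIC))
```

```text
(no output)
```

View pics/scene0.png

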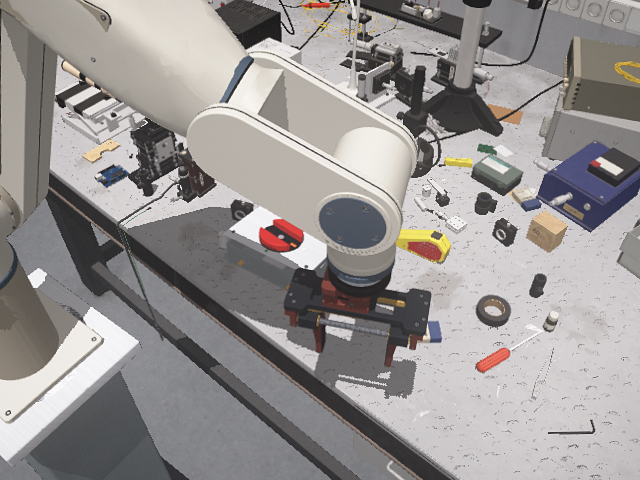

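View pics/tc.png

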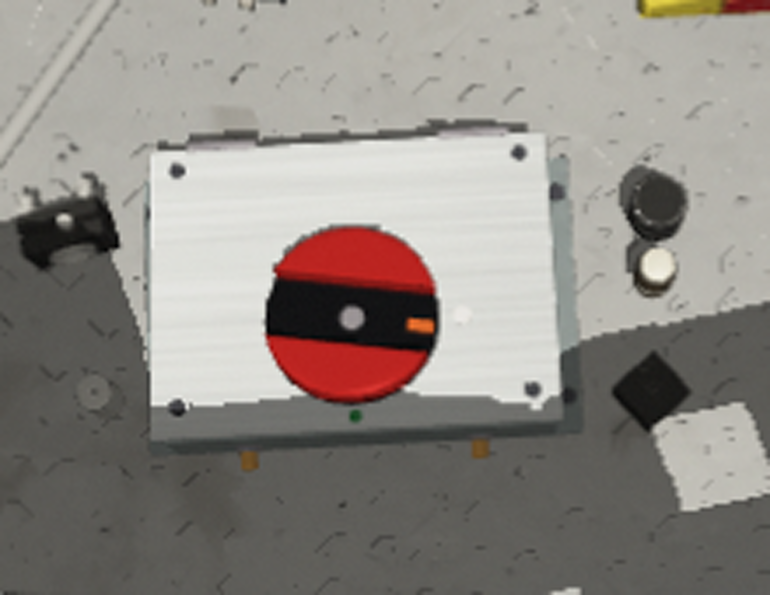

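```bash
cat > fit.py <<'E'
from h import *
from scipy.optimize import least_squares
def model(p):
    x,y,yaw,a,th=p
    Rz=R.from_euler('z',yaw).as_matrix(); Ry=R.from_euler('y',a).as_matrix() # +a: front (-x) rises
    def W(h): # h in housing, panel shut
        q=Ry@(np.array(h)-[75,0,55])+[75,0,55]
        return Rz@q/1000+[x,y,0]
    c,s=np.cos(th),np.sin(th)
    return dict(stud=W([-22,0,64]),orange=W([-22-34*s,-34*c,64]),white=W([-22,-49,60]),green=W([-71,0,60]),
      FL=W([-79,102,60]),FR=W([-79,-102,60]),RL=W([75,102,60]),RR=W([75,-102,60]))
if __name__=='__main__':
    c=dict(stud=(352,318),orange=(421,325),white=(462,314),green=(355,415),FL=(150,440),FR=(562,422),RL=(150,152),RR=(545,133))
    k=list(c);px=np.array([c[i] for i in k],float)/3.5+[180,160]-0.36
    w=np.array([1,1,1,1,.5,.5,.5,.5])[:,None]
    f=lambda p:((proj('top',np.array([model(p)[i] for i in k]))-px)*w).ravel()
    g=at_z('top',px[0],.075)
    r=least_squares(f,[g[0],g[1],0,.12,.1],x_scale=[.1,.1,.1,.1,.1]);print(r.x,r.fun.round(1))
    print('stud',model(r.x)['stud'])
    p=r.x.copy();p[3]=0;print('stud shut',model(p)['stud'],'scene px',proj('scene',model(r.x)['stud']))
    s=robot.read_state();M=R.from_rotvec(s['tcp_rot']).as_matrix();print(M.round(3))
    sl=model(r.x)['orange']-model(r.x)['stud'];print('slot dir',np.arctan2(sl[1],sl[0]),'tool y dir',np.arctan2(M[1,1],M[0,1]))
    d=M.T@(model(p)['stud']-s['position']);print('tool shift cm',d*100)
    for n,o in [(n,robot.regions_of(n,'top')[:1]) for n in ('ipa_bottle','mirror_mount','post_b','lens_mount_c','adapter_ring','lens_box')]:
        for r in o: print(n,r['conf'],r['xy'],at_z('top',r['xy'],.03).round(3))
E
python3 fit.py
```

```text
[ 0.47819298 -0.25959144  0.05440239  0.18164466  0.16851684] [ 0.7 -0.1  0.3  0.  -2.5  0.4  0.7 -0.2  0.1 -0.1  0.5 -0.3  0.5  0.1
  0.5  0.1]
stud [ 0.45944244 -0.26061253  0.08137473]
stud shut [ 0.45622553 -0.26078771  0.064     ] scene px [[281.80311544 237.16141494]]
[[ 0.925  0.38  -0.   ]
 [ 0.38  -0.925  0.   ]
 [ 0.    -0.    -1.   ]]
slot dir -1.6821892689180769 tool y dir -1.1809653334295307
tool shift cm [ 32.28652512 -21.03452012  16.66772914]
ipa_bottle 0.53 [367.8, 239.9] [ 0.488 -0.416  0.03 ]
mirror_mount 0.82 [200.1, 226.8] [ 0.511 -0.106  0.03 ]
post_b 0.68 [210.1, 271.4] [ 0.428 -0.128  0.03 ]
lens_mount_c 0.68 [367.5, 272.5] [ 0.428 -0.415  0.03 ]
adapter_ring 0.72 [369.3, 217.8] [ 0.529 -0.419  0.03 ]
lens_box 0.76 [456.1, 252.2] [ 0.466 -0.578  0.03 ]
```

>>> jog_arm(commands=[[[2.9,-1.9,0,0,0,0,45],[2.9,-1.9,0,0,0,0,45],[2.9,-1.9,0,0,0,0,45],[2.9,-1.9,0,0,0,0,45],[2.9,-1.9,0,0,0,0,45],[2.9,-1.9,0,0,0,0,45],[2.9,-1.9,0,0,0,0,45],[2.9,-1.9,0,0,0,0,45],[2.9,-1.9,0,0,0,0,45],[2.9,-1.9,0,0,0,0,45],[2.9,-1.9,0,0,0,0,45],[0,0,0,0,0,0,45]]])

```text
clock: 2.1
position: [0.4549, -0.261, 0.2308]
tcp_rot: [-3.081, -0.614, -0.001]
contact_force: [-0.2, -0.3, 0.4]
width: 0.454
finger_force: 0.0
```

>>> jog_arm(commands=[[[0,0,0,0,0,-0.14,45],[0,0,0,0,0,-0.14,45],[0,0,0,0,0,-0.14,45],[0,0,0,0,0,-0.14,45],[0,0,0,0,0,-0.14,45],[0,0,0,0,0,-0.14,45],[0,0,0,0,0,-0.14,45],[0,0,0,0,0,-0.14,45],[0,0,0,0,0,-0.14,45],[0,0,0,0,0,-0.14,45],[0,0,0,0,0,-0.14,45],[0,0,0,0,0,-0.14,45]]])

```text
clock: 3.3
position: [0.4527, -0.2643, 0.2307]
tcp_rot: [1.597, 2.705, -0.0]
contact_force: [0.4, -0.3, 0.0]
width: 0.448
finger_force: 0.0
```

>>> jog_arm(commands=[[[0,0,0,0,0,-0.14,45],[0,0,0,0,0,-0.14,45],[0,0,0,0,0,-0.14,45],[0,0,0,0,0,-0.14,45],[0,0,0,0,0,-0.14,45],[0,0,0,0,0,-0.14,45],[0,0,0,0,0,-0.14,45],[0,0,0,0,0,0,45]]])

```text
clock: 4.1
position: [0.4528, -0.2642, 0.2307]
tcp_rot: [-0.143, -3.138, 0.0]
contact_force: [0.7, -0.1, 0.0]
width: 0.454
finger_force: 0.0
```

Run:
```python
from h import *
s=robot.read_state();M=R.from_rotvec(s['tcp_rot']).as_matrix();print(M.round(3),s['position'],s['qpos'],s['width'],s['contact_force'],s['clock'])
print('turn needed wz',-(1.4595-np.arctan2(M[1,1],M[0,1])),'shift cm',M.T@(np.array([.4578,-.2607,.0814+.03])-s['position'])*100)
a=save('scene','s1.png')[160:310,180:380];cv2.imwrite('pics/s1c.png',cv2.resize(a,None,fx=4,fy=4,interpolation=cv2.INTER_CUBIC)[:,:,::-1])
```

```text
[[-0.996  0.091 -0.   ]
 [ 0.091  0.996 -0.   ]
 [ 0.    -0.    -1.   ]] [ 0.45278513 -0.26421248  0.23073261] [-5.50793727e-01  2.75576879e-01  1.85155248e+00 -2.60078234e-04
  1.01436013e+00 -2.03036254e+00] 0.4543818797702008 [ 0.68701333 -0.12292862  0.01291424] 4.1
turn needed wz 0.020206161177949378 shift cm [-0.46752316  0.39831705 11.93316121]
```

View pics/s1c.png

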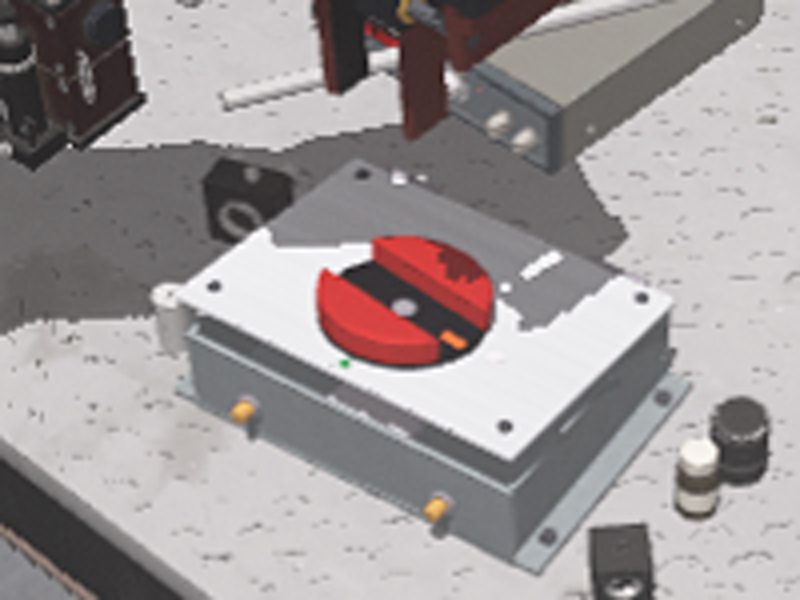

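>>> jog_arm(commands=[[[-0.24,0.2,1,0,0,0.02,45],[-0.23,0.2,2,0,0,0,45],[0,0,2,0,0,0,45],[0,0,2,0,0,0,45],[0,0,2,0,0,0,45],[0,0,2,0,0,0,45],[0,0,0.9,0,0,0,45],[0,0,0,0,0,0,45],[0,0,0,0,0,0,45]]])

```text
clock: 5.05
position: [0.4585, -0.2602, 0.1119]
tcp_rot: [0.177, 3.136, -0.0]
contact_force: [0.0, 0.6, 0.9]
width: 0.449
finger_force: 0.0
```

Run:
```python
from h import *
s=robot.read_state();print(s['position'],s['contact_force'])
a=save('scene','s2.png')[170:290,200:360];cv2.imwrite('pics/s2c.png',cv2.resize(a,None,fx=5,fy=5,interpolation=cv2.INTER_CUBIC)[:,:,::-1])
```

```text
[ 0.4584941  -0.26017291  0.11188336] [0.04668439 0.6447616  0.93264934]
```

View pics/s2c.png

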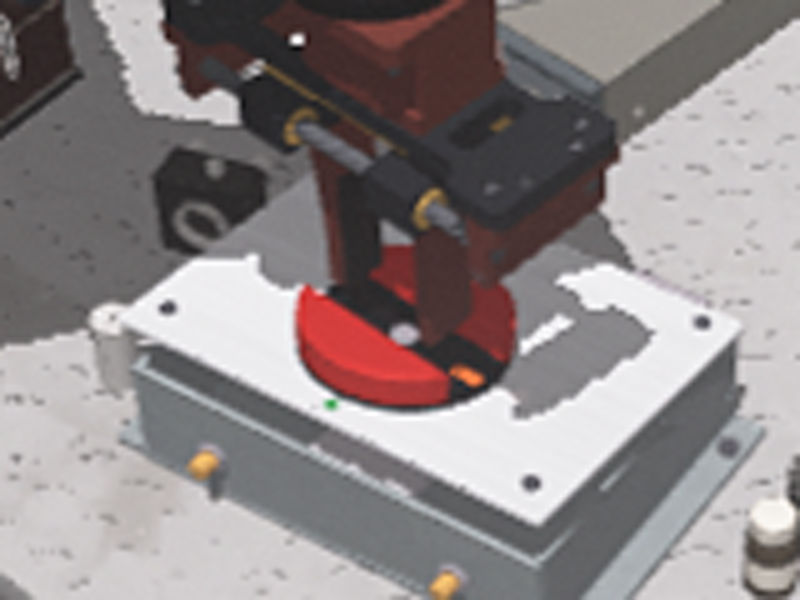

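The closed-up view shows both fingertips hanging over the slot on either side of the stud (crop ~(403,333)), aligned with it; I'll press down.

>>> jog_arm(commands=[[[0,0,0.6,0,0,0,45],[0,0,0.6,0,0,0,45],[0,0,0.5,0,0,0,45],[0,0,0.5,0,0,0,45],[0,0,0,0,0,0,45]]])

```text
clock: 5.6
position: [0.4578, -0.2598, 0.0889]
tcp_rot: [-0.176, -3.136, -0.001]
contact_force: [0.2, 0.3, 0.1]
width: 0.447
finger_force: 0.0
```

>>> jog_arm(commands=[[[0,0,0.4,0,0,0,45],[0,0,0.4,0,0,0,45],[0,0,0.4,0,0,0,45],[0,0,0.3,0,0,0,45],[0,0,0.2,0,0,0,45],[0,0,0,0,0,0,45],[0,0,0,0,0,0,45]]])

```text
clock: 6.3
position: [0.4581, -0.26, 0.0725]
tcp_rot: [-0.176, -3.137, -0.0]
contact_force: [-1.6, -0.3, 1.4]
width: 0.449
finger_force: 1.1
```

>>> jog_arm(commands=[[[0,0,0.1,0,0,0,45],[0,0,0.1,0,0,0,45],[0,0,0,0,0,0,45],[0,0,0,0,0,0,45]]])

```text
clock: 6.7
position: [0.4583, -0.2601, 0.072]
tcp_rot: [0.175, 3.137, -0.0]
contact_force: [-6.7, 1.8, 21.4]
width: 0.445
finger_force: 10.3
```

>>> jog_arm(commands=[[[0,0,0,0,0,0.1,45],[0,0,0,0,0,0.1,45],[0,0,0,0,0,0.1,45],[0,0,0,0,0,0.1,45],[0,0,0,0,0,0.1,45],[0,0,0,0,0,0.1,45],[0,0,0,0,0,0,45]]])

```text
clock: 7.4
position: [0.4573, -0.2593, 0.072]
tcp_rot: [-1.098, -2.941, -0.001]
contact_force: [-9.6, 3.7, 23.6]
width: 0.45
finger_force: 12.1
```

```bash
cat > st.py <<'E'
from h import *
s=robot.read_state();M=R.from_rotvec(s['tcp_rot']).as_matrix();print('turned',1.4595-np.arctan2(M[1,1],M[0,1]),s['position'],s['contact_force'],s['torque'],s['clock'])
E
python3 st.py
```

```text
turned 0.6033479938120963 [ 0.45730871 -0.25932139  0.07198771] [-9.62040087  3.7468991  23.63092896] [ 0.82627942  1.58026841 -0.1395022 ] 7.4
```

>>> jog_arm(commands=[[[0,0,0,0,0,0.1,45],[0,0,0,0,0,0.1,45],[0,0,0,0,0,0.1,45],[0,0,0,0,0,0.1,45],[0,0,0,0,0,0.1,45],[0,0,0,0,0,0.1,45],[0,0,0,0,0,0.1,45],[0,0,0,0,0,0.1,45],[0,0,0,0,0,0,45]]])

```text
clock: 8.3
position: [0.4569, -0.2579, 0.0719]
tcp_rot: [-2.155, -2.279, -0.001]
contact_force: [-8.3, 11.5, 27.4]
width: 0.449
finger_force: 13.8
```

```bash
python3 st.py
```

```text
turned 1.4035383309038896 [ 0.45694897 -0.25785215  0.07193731] [-8.30123706 11.48176587 27.44115133] [ 2.13382993  1.39702264 -0.05526402] 8.3
```

>>> jog_arm(commands=[[[0,0,0,0,0,0.05,45],[0,0,0,0,0,0.05,45],[0,0,0,0,0,0.05,45],[0,0,0,0,0,0.03,45],[0,0,0,0,0,0,45]]])

```text
clock: 8.8
position: [0.4593, -0.2595, 0.0721]
tcp_rot: [2.351, 2.082, 0.002]
contact_force: [-2.0, 7.5, 18.4]
width: 0.449
finger_force: 15.2
```

```bash
python3 st.py
python3 - <<'E'
from h import *
a=save('scene','s3.png')[170:290,200:360];cv2.imwrite('pics/s3c.png',cv2.resize(a,None,fx=5,fy=5,interpolation=cv2.INTER_CUBIC)[:,:,::-1])
E
```

```text
turned 1.5804578130862987 [ 0.45926366 -0.25950222  0.07206496] [-1.980524    7.53712697 18.44558124] [1.20125305 0.36359905 0.37254569] 8.8
```

View pics/s3c.png

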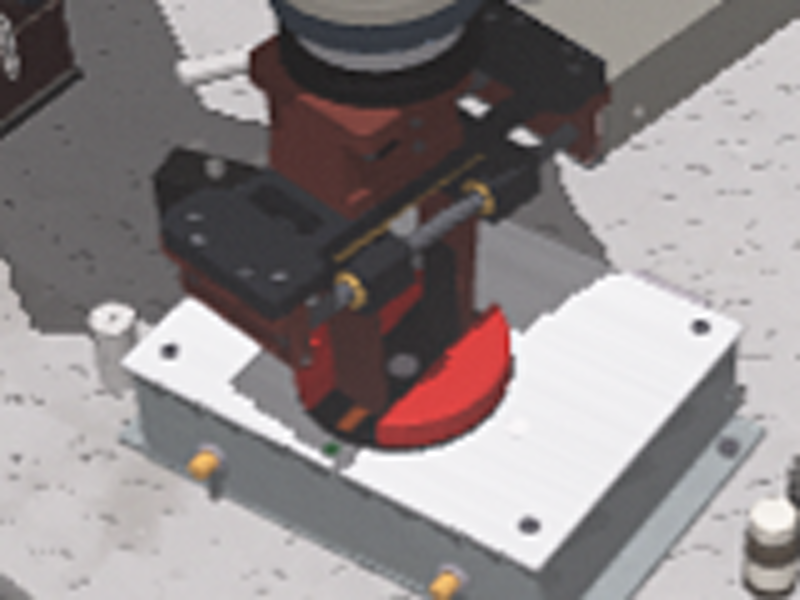

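The panel is shut and the orange mark (353,418) nearly lines up with the green dot (333,450). I'll push to the stop.

>>> jog_arm(commands=[[[0,0,0,0,0,0.05,45],[0,0,0,0,0,0.05,45],[0,0,0,0,0,0,45]]])

```text
clock: 9.15
position: [0.46, -0.2583, 0.0721]
tcp_rot: [2.448, 1.967, 0.003]
contact_force: [4.0, 16.9, 17.9]
width: 0.449
finger_force: 38.3
```

```bash
python3 st.py
```

```text
turned 1.676567102769892 [ 0.45998933 -0.25832575  0.07207455] [ 3.96655175 16.88566428 17.86454213] [ 2.75053538 -0.56706963  2.15991468] 9.15
```

Run:
```python
from h import *
im=save('scene','s4.png');a=im[225:275,240:300];cv2.imwrite('pics/s4c.png',cv2.resize(a,None,fx=10,fy=10,interpolation=cv2.INTER_CUBIC)[:,:,::-1])
# predicted mark px for several turns
from fit import model
for t in (1.37,1.47,1.571):
    m=model([.4782,-.2596,.0544,0,t]);print(t,((proj('scene',np.array([m['orange'],m['stud'],m['green']]))-[240,225])*10).round())
```

```text
1.37 [[343. 308.]
 [413. 192.]
 [270. 357.]]
1.47 [[328. 303.]
 [413. 192.]
 [270. 357.]]
1.571 [[314. 296.]
 [413. 192.]
 [270. 357.]]
```

View pics/s4c.png

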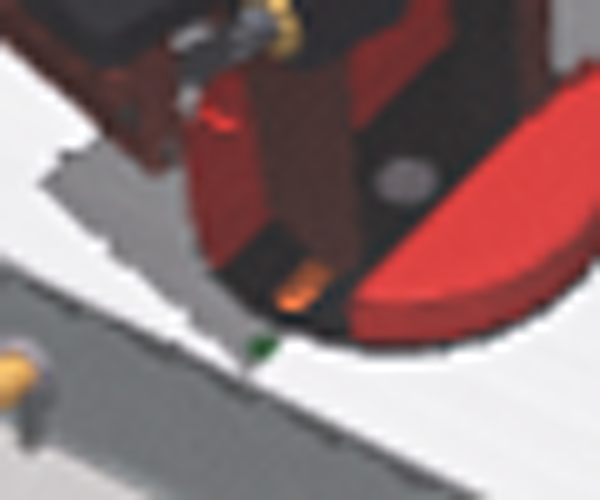

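The mark matches the predicted locked position at 1.571, and the torque shows the stop. I'll release the pressure first, then unwind within the play, then lift.

>>> jog_arm(commands=[[[0,0,-0.1,0,0,0,45],[0,0,-0.1,0,0,0,45],[0,0,0,0,0,-0.05,45],[0,0,0,0,0,-0.05,45],[0,0,-0.1,0,0,-0.05,45],[0,0,-0.2,0,0,0,45],[0,0,0,0,0,0,45]]])

```text
clock: 9.9
position: [0.4587, -0.2601, 0.0758]
tcp_rot: [2.3, 2.139, 0.001]
contact_force: [-0.0, 0.6, 0.3]
width: 0.445
finger_force: 0.2
```

```bash
python3 st.py
```

```text
turned 1.5318109361995327 [ 0.45865823 -0.26011189  0.07579363] [-0.02901896  0.58437221  0.26305833] [ 0.02173919 -0.13241316  0.0278479 ] 9.9
```

Free of contact; lift clear and look.

>>> jog_arm(commands=[[[0,0,-0.5,0,0,0,45],[0,0,-1,0,0,0,45],[0,0,-2,0,0,0,45],[0,0,-2,0,0,0,45],[0,0,-2,0,0,0,45],[0,0,-2,0,0,0,45],[0,0,-2,0,0,0,45],[0,0,-2,0,0,0,45],[0,0,0,0,0,0,45],[0,0,0,0,0,0,45]]])

```text
clock: 10.9
position: [0.4583, -0.2602, 0.2112]
tcp_rot: [2.298, 2.14, 0.001]
contact_force: [0.3, -0.2, -1.0]
width: 0.451
finger_force: 0.0
```

```bash
python3 st.py
python3 - <<'E'
from h import *
a=save('scene','s5.png')[170:310,190:370];cv2.imwrite('pics/s5c.png',cv2.resize(a,None,fx=4.2,fy=4.2,interpolation=cv2.INTER_CUBIC)[:,:,::-1])
E
```

```text
turned 1.530869514978115 [ 0.45828834 -0.26016951  0.2111581 ] [ 0.28948347 -0.1811667  -0.9728596 ] [-0.03651683 -0.05535725 -0.02097224] 10.9
```

View pics/s5c.png

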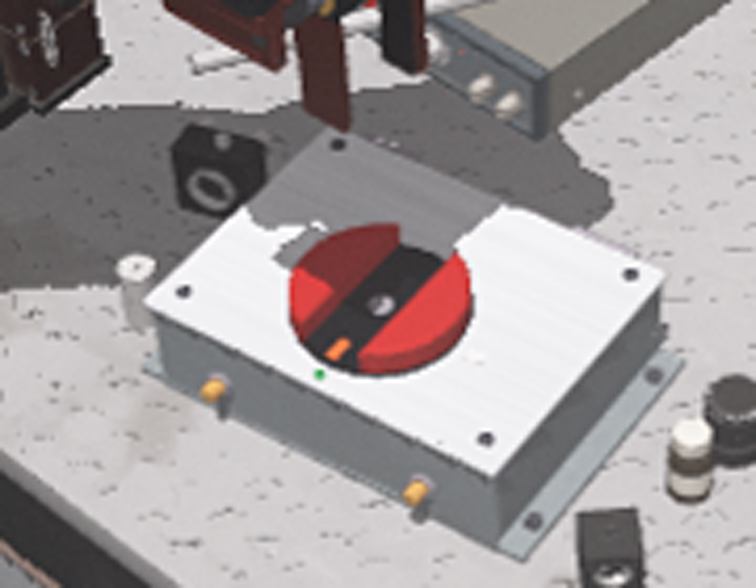

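The panel stays flat after release, and the mark at (339,349) lines up with the stud (381,304) and green dot (320,375) as predicted for the locked stop.

```bash
python3 -c "
from cell import robot;print(robot.finish_job())"
```

```text
the job is handed in; nothing more can be done
None
```

The panel is pressed shut and locked, the dial is at its clockwise stop with the orange mark on the green dot, the arm is clear, and the job was handed in at about 11 s.

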